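# Take the desk pile apart and put everything in its place

### The job

Someone has piled the desk things up: take the pile apart and set each thing down, right way up, without tipping or dropping any of them: the wooden elephant standing in the middle of the square wooden plinth, the lidded glass votive jar in the middle of the round cork coaster, the steel tin flat in the shorter blue organiser tray and the orange crayon case flat in the longer one, both resting on the tray floor. Leave the mug and the spoon rest where they are.

Things in the scene. Friction and masses are not known exactly. Their poses are not given: they have to be found in the camera images.
- elephant: carved wooden elephant standing on top of the pile (on the jar lid); 78 mm long with trunk and tail, 48 mm high, about 50 g. Origin: on the underside between the feet, below the middle of the body; x towards its head, z up. Its body is a block 26 mm wide along y, from x = -21 to +21 mm and z = 17 to 42 mm; head and ears (24 mm wide) lie at x = +12 to +37 mm
- votive_jar: round glass votive jar, cream wax inside, with a flat wooden lid that belongs to it and stays on; second from the top of the pile. Glass 50 mm in diameter and 50 mm high, lid 49 mm in diameter and 7 mm thick: 57 mm high in all. Origin: centre of the underside, z up; 140 g or so
- tin: flat closed steel tin with rounded edges, third from the top of the pile, 54 mm along its x, 90 mm along its y, 26 mm high. Origin: centre of the underside, z up; 110 g or so
- crayon_case: closed orange crayon case, at the bottom of the pile, lying on the desk; 60 mm along its x, 150 mm along its y, 30 mm high. Origin: centre of the underside, z up; 160 g or so
- plinth: fixed square dark wooden plinth, 84 by 84 mm, 16 mm high, place of the elephant. Origin: centre of its underside, at desk level
- coaster: fixed round cork coaster, 92 mm in diameter, 5 mm thick, place of the votive jar. Origin: centre of its underside, at desk level
- short_tray: the shorter of two sky-blue open plastic organiser trays clamped to the far (+x) desk edge, fixed; place of the tin. Inside 72 mm along its x, 110 mm along its y; floor 4 mm thick, front and back walls (-x, +x) 12 mm high, end walls (-y, +y) 34 mm high, all 3 mm thick; heights from the desk. Origin: desk level, under the compartment's centre; yaw always 0
- long_tray: the longer of two sky-blue open plastic organiser trays clamped to the far (+x) desk edge, fixed; place of the crayon case. Inside 76 mm along its x, 172 mm along its y; floor 4 mm thick, front and back walls (-x, +x) 12 mm high, end walls (-y, +y) 34 mm high, all 3 mm thick; heights from the desk. Origin: desk level, under the compartment's centre; yaw always 0
- mug: bystander: white ceramic mug, 76 mm in diameter, 88 mm high, handle towards its y. Origin: centre of the underside. Not to be moved
- spoon_rest: bystander: stainless steel spoon rest, a round dish 92 mm in diameter and 14 mm high with a flat handle out to 91 mm along its -x. Origin: centre of the underside. Not to be moved
Things that resemble listed ones, but are neither listed nor needed, are in the scene too. Leave any purple, red or yellow look-alike of the tin alone.

How it is judged:
By the outcome, as a careful person would: the job done as asked, in the order asked, and still so for the second after the job is handed in, with the robot touching nothing.
It also fails if it takes over 128 s, if anything falls off the work surface, if the arm or the gripper's body presses on something with over 40 N, if the wrist force passes 120 N, or if a joint passes its speed limit or range.

### The arm

A 6-joint arm with a two-finger parallel gripper is mounted at the origin on the work surface. World frame = base frame: x ahead of the robot, y to its left, z up, the work surface at z = 0. Lengths are in mm, angles in rad, forces in N, time in s.
With the tool pointing down it reaches from about 300 to 850 mm from the base axis. Payload 5.4 kg.
Tool frame: the origin (TCP) lies at the very end of the fingers, on their centre line; the grasp point (between the pads) lies 19 mm behind it (bot.grip_depth is the distance from the TCP to the grasp point, in mm); z points along the fingers, y is the line along which they close (so a half turn about z gives the same grasp; the last joint's range is limited). The gripper opens to 85 mm and grips with 20 to 120 N. Pads are 22 mm wide; open, the fingers measure 114 mm over their backs; the gripper's body (76 mm by 85 mm) begins 54 mm behind the grasp point. The pads swing forward as they close: fully open they stand 13 mm farther back than shut.
Start: joints at [-0.21, 0.158, 1.597, -0, 1.386, -0.21], TCP at [574.984, -0.018, 231.299] pointing down, gripper open.
Joint ranges: [-2.91, 2.91], [-0.94, 2.29], [0.18, 2.7], [-1.29, 4.43], [0.17, 2.64], [-3, 3]. Speed limits (rad/s): [2.57, 2.57, 3.14, 3.14, 3.14, 3.14].

### API

Orientations are given as a 3x3 rotation matrix whose columns are the frame's x, y, z axes.
In Python, from plant import bot gives the robot as it stands. Calls block until the motion is done:
- bot.reach(position, orientation): joint-space move of the TCP to a pose.
- bot.servo_line(position, attitude=None, speed=150, contact_N=None): straight line of the TCP; attitude=None keeps the orientation; speed is the mean speed in mm/s. With contact_N (N) it stops when the force on the tool has changed by that much, and returns True; else False.
- bot.move_j(angles): joint-space move.
- bot.gripper_to(opening): opening from 0.0 (shut) to 1.0 (fully open); the grip force is fixed at half the most; returns when the fingers have stopped.
- bot.dwell(seconds).
- bot.ik(position, orientation): joint angles nearest the present ones, or None.
- bot.grab_frame(name): name is "scene" or "side" or "wrist"; returns a dict with "pixels" (480x640x3 uint8, red, green, blue), "depth" (480x640 float32, mm along the optical axis (not along the pixel's ray), 0 where there is no reading), "K" (3x3 intrinsics, pixels), "R" (3x3) and "t" (3): a world point X has camera coordinates R X + t. Camera axes: x right, y down, z forward; pixel columns grow to the right and rows downward; lengths in mm; the calibration is good to about 2 mm. The wrist camera is an equidistant fisheye: a pixel r from the principal point sees the ray r / f radians off the axis. A picture is of the moment at which its call begins.
A pose or a line that the arm cannot do raises bot.MotionError and nothing moves.
- bot.close_job(): hands the job in; it is judged then, once.
Readings, each from a call of its own:
- bot.current_time(): time.
- bot.current_joint_pos(): joint angles.
- bot.current_qvel(): joint speeds.
- bot.current_joint_efforts(): joint torques, N m.
- bot.current_eef_pos(): TCP position.
- bot.current_eef_rot(): TCP orientation.
- bot.current_wrist_force(): force on the tool from outside, world axes, zero at the start.
- bot.current_moment(): the same for the moment, N m.
- bot.current_finger_gap(): opening from 0.0 (shut) to 1.0 (fully open).
- bot.current_gripper_force(): force on a finger pad.
Only numpy, scipy, OpenCV 4.12 (cv2) and the standard library are available. Lean on these libraries where they do the work, as an engineer would, in place of code of your own. Each camera call takes 0.05 s, during which the arm holds its last target. There are 200 camera calls.

## Working session

There is one attempt and no reset: what is moved stays moved. The work goes in short steps, each a Python script; the robot and the scene stay as the last script left them, time stands still between calls to the robot, and variables do not carry over. Pictures are saved under pics/ and viewed, at most 14 in all, crops included, and the job is handed in when it is done.

```bash
ls; mkdir -p pics; python3 - <<'E'
from plant import bot
import numpy as np, cv2
for n in ["scene","side"]:
    f=bot.grab_frame(n)
    cv2.imwrite(f"pics/{n}0.png",f["pixels"][...,::-1])
    np.savez(f"{n}0.npz",**f)
    C=-f["R"].T@f["t"]; print(n,C.round(),f["R"][2].round(2),f["K"][0,0],(f["depth"]>0).mean())
E
```

```text
pics
scene [1129. -482.  844.] [-0.59  0.42 -0.69] 528.7839993205446 0.99591796875
side [  68. -845.  910.] [ 0.33  0.67 -0.66] 600.0173239507473 0.9960188802083333
```

View pics/scene0.png

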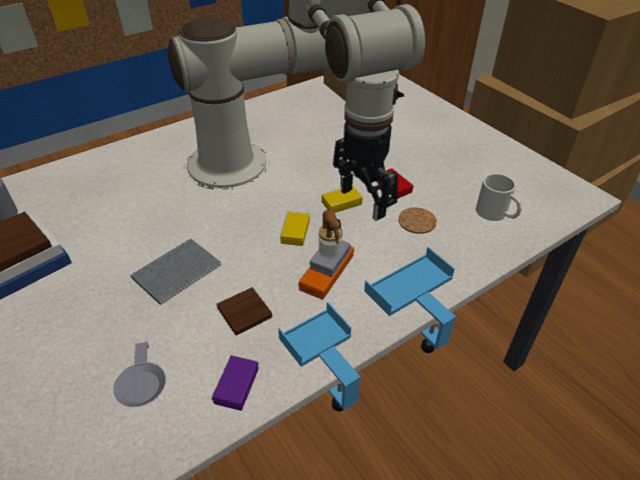

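View pics/side0.png

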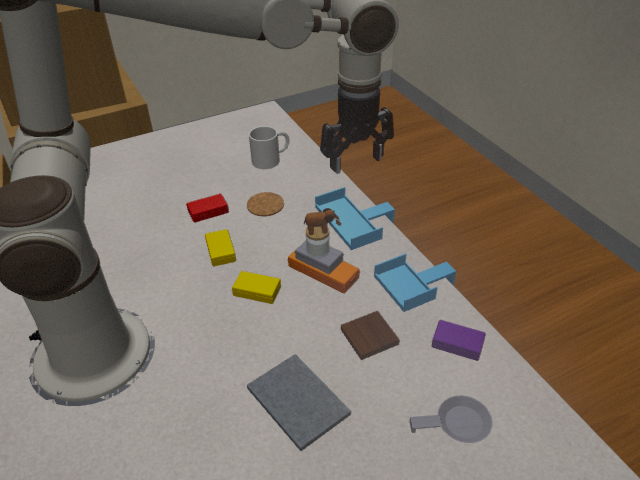

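Elephant on pile in scene near (332,223), jar (330,240), tin (330,257), orange case (327,270); plinth (244,310), coaster (417,220), short tray (316,335), long tray (410,283). I'll turn depth into a world cloud and fit the shapes.

```bash
cat > h.py <<'E'
import numpy as np, cv2
def cloud(f):
    v,u=np.mgrid[0:480,0:640]; K=f["K"]; d=f["depth"].astype(float)
    c=np.stack([(u-K[0,2])/K[0,0]*d,(v-K[1,2])/K[1,1]*d,d],-1)
    X=(c-f["t"])@f["R"]; X[d<=0]=np.nan
    return X
def rect(P):
    (cx,cy),(w,h),a=cv2.minAreaRect(P[:,:2].astype(np.float32))
    return np.round([cx,cy,w,h,a],1)
E
python3 - <<'E'
from h import *
seeds={"scene":dict(eleph=(332,223),jar=(331,241),tin=(328,258),case=(312,281),plinth=(244,310),coaster=(417,220),short=(316,335),long=(410,283),mug=(497,200),spoon=(139,384)),
"side":dict(plinth=(370,333),coaster=(266,204),short=(405,284),long=(348,220),case=(345,275),tin=(315,258))}
for n in seeds:
    f=dict(np.load(n+"0.npz")); X=cloud(f)
    hsv=cv2.cvtColor(f["pixels"],cv2.COLOR_RGB2HSV)
    for k,(u,v) in seeds[n].items(): print(n,k,X[v,u].round(1),hsv[v,u])
    # topdown hist over heights around pile
    c=X[seeds[n]["tin"][1],seeds[n]["tin"][0]]
    m=(np.hypot(X[...,0]-c[0],X[...,1]-c[1])<110)&(X[...,2]<190)
    h,e=np.histogram(X[m][:,2],bins=np.arange(-5,190,5)); print([(int(a),int(b)) for a,b in zip(e,h) if b])
    ok=np.isfinite(X[...,2])
    bl=ok&(abs(hsv[...,0].astype(int)-100)<8)&(hsv[...,1]>100)&(X[...,0]>500)&(X[...,0]<900)
    for nm,msk in dict(short=bl&(X[...,1]<X[seeds[n]["short"][1],seeds[n]["short"][0]][1]+75),long=bl).items():
        y0=X[seeds[n][nm][1],seeds[n][nm][0]][1]
        mm=bl&(abs(X[...,1]-y0)<110)
        P=X[mm&(abs(X[...,2]-4)<2.5)]; print(nm,"floor",len(P),np.percentile(P,[1,50,99],axis=0).round(1).tolist())
        P=X[mm&(X[...,2]>28)&(X[...,2]<40)]; print(nm,"high",np.percentile(P,[1,99],axis=0).round(1).tolist())
    for nm,(zl,zh,r) in dict(plinth=(12,20,75),coaster=(2.5,8,60)).items():
        u,v=seeds[n][nm]; c=X[v,u]
        P=X[(np.hypot(X[...,0]-c[0],X[...,1]-c[1])<r)&(X[...,2]>zl)&(X[...,2]<zh)&(hsv[...,1]>50)]
        print(nm,len(P),rect(P),np.median(P[:,2]).round(1))
    for nm,hue in dict(case=1).items():
        u,v=seeds[n][nm]; c=X[v,u]
        P=X[(np.hypot(X[...,0]-c[0],X[...,1]-c[1])<120)&(X[...,2]>26)&(X[...,2]<34)&(hsv[...,0]<14)&(hsv[...,1]>200)]
        print(nm,len(P),rect(P),np.median(P[:,2]).round(1))
    u,v=seeds[n]["tin"]; c=X[v,u]
    for nm,lo,hi in [("tintop",51,60),("jar",70,100),("lid",105,117),("eleph",128,170)]:
        P=X[(np.hypot(X[...,0]-c[0],X[...,1]-c[1])<80)&(X[...,2]>lo)&(X[...,2]<hi)]
        print(nm,len(P),rect(P),P.mean(0).round(1))
E
```

```text
scene eleph [509.1 -16.9 160.2] [ 14 168  94]
scene jar [503.4 -14.  105.7] [22 75 88]
scene tin [501.1 -19.2  57.8] [100  15 105]
scene case [514.8 -69.4  30.4] [ 13 254 173]
scene plinth [ 490.6 -218.    16.2] [  9 162  60]
scene coaster [475.7 264.9   3.2] [ 14 134 137]
scene short [ 615.5 -129.3    2.8] [100 147 175]
scene long [619.9 111.9   4.6] [100 144 173]
scene mug [576.7 414.9  62.9] [30 17 92]
scene spoon [ 522.1 -451.7    3.3] [125  13 119]
[(-5, 1771), (0, 2018), (5, 127), (10, 125), (15, 100), (20, 119), (25, 355), (30, 299), (35, 71), (40, 68), (45, 65), (50, 156), (55, 260), (60, 42), (65, 40), (70, 35), (75, 43), (80, 49), (85, 38), (90, 39), (95, 42), (100, 35), (105, 41), (110, 117), (115, 28), (120, 21), (125, 30), (130, 19), (135, 16), (140, 33), (145, 44), (150, 121), (155, 100), (160, 10)]
short floor 1677 [[580.8, -179.8, 1.7], [624.7, -132.9, 4.4], [737.9, -80.2, 6.4]]
short high [[582.7, -193.9, 28.3], [656.7, -77.1, 36.8]]
long floor 1984 [[579.8, 28.2, 1.6], [624.4, 111.8, 4.1], [737.3, 194.7, 6.4]]
long high [[582.0, 17.7, 28.1], [659.2, 197.0, 36.7]]
pl
[... 992 characters left out ...]
), (150, 134), (155, 95), (160, 9)]
short floor 1070 [[587.8, -191.4, 1.7], [631.0, -128.2, 4.1], [735.5, -78.0, 6.4]]
short high [[579.4, -193.7, 28.1], [652.2, -75.6, 36.5]]
long floor 1048 [[578.6, 20.1, 1.6], [631.7, 106.8, 4.0], [734.8, 196.7, 6.4]]
long high [[579.0, 15.7, 28.1], [656.9, 199.0, 37.2]]
plinth 1435 [ 484.  -216.    85.    84.    88.5] 15.7
coaster 585 [474.2 265.6  94.2  89.4  65.9] 4.9
case 28 [459.5 -17.7   3.6  91.2  29. ] 28.2
tintop 416 [486.4  -3.3  58.4  92.6  27.7] [484.5 -17.1  55.3]
jar 257 [477.9 -15.   23.1  48.5  66. ] [476.1 -18.4  84.9]
lid 234 [482.1  -7.5  40.9  48.   67.6] [479.5 -10.9 111.7]
eleph 467 [493.3  -6.5  30.8  74.1  75.2] [488.6  -9.9 148.1]
```

Measured: tops at 30/56/113/161 mm agree with the text. Next, a wrist view from above the pile to get the elephant's and jar's centres.

```bash
cat >> h.py <<'E'
def ori(phi):
    c,s=np.cos(phi),np.sin(phi)
    return np.array([[-s,c,0],[c,s,0],[0,0,-1.]])
def best(bot,p,phi):
    "of the two equal grasp orientations take the one with the smaller wrist turn"
    C=[]
    for k in (0,np.pi):
        q=bot.ik(p,ori(phi+k))
        if q is not None: C.append((abs(q[5])+0.2*abs(np.array(q)-bot.current_joint_pos()).sum(),phi+k))
    return ori(min(C)[1])
def wcloud(f):
    v,u=np.mgrid[0:480,0:640]; K=f["K"]; d=f["depth"].astype(float)
    a,b=(u-K[0,2])/K[0,0],(v-K[1,2])/K[1,1]; r=np.hypot(a,b)+1e-9
    s=np.tan(np.minimum(r,1.4))/r
    c=np.stack([a*s*d,b*s*d,d],-1); X=(c-f["t"])@f["R"]; X[d<=0]=np.nan
    return X
E
python3 - <<'E'
from plant import bot
from h import *
print(bot.current_time(), bot.current_eef_rot().round(2).tolist())
p=[470,-10,330]; bot.reach(p,best(bot,p,np.radians(75)))
print(bot.current_joint_pos())
for i,p in enumerate([[470,-10,330],[510,-10,330]]):
    if i: bot.servo_line(p)
    f=bot.grab_frame("wrist"); np.savez(f"wrist{i}.npz",**f); cv2.imwrite(f"pics/w{i}.png",f["pixels"][...,::-1])
    print(f["K"][0],(-f["R"].T@f["t"]).round(1),f["R"][2].round(2))
print(bot.current_time())
E
```

```text
0.1 [[0.0, 1.0, -0.0], [1.0, -0.0, 0.0], [0.0, -0.0, -1.0]]
[-2.79112889e-01 -1.68736281e-01  1.73089299e+00  3.52088720e-05
  1.57998836e+00 -1.58728961e+00]
[371.64829954   0.         321.32200215] [393.4  11.1 473.3] [ 0.3  -0.08 -0.95]
[371.64829954   0.         321.32200215] [433.3  11.  473.2] [ 0.29 -0.08 -0.95]
1.8667
```

View pics/w0.png

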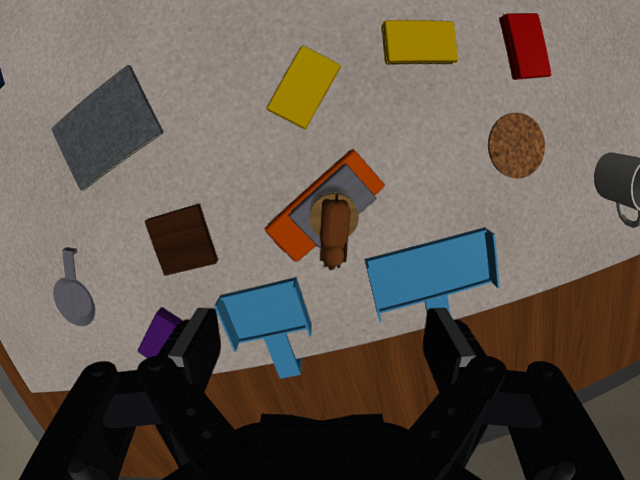

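The wrist view shows the elephant at (335,228), head at (331,262) towards +x, on the lid circle around (334,218); tin and case beneath in line.

```bash
python3 - <<'E'
from h import *
from scipy.optimize import least_squares
allP=[]
for n in ["scene0","side0","wrist0","wrist1"]:
    f=dict(np.load(n+".npz")); X=(wcloud if n[0]=='w' else cloud)(f)
    hsv=cv2.cvtColor(f["pixels"],cv2.COLOR_RGB2HSV)
    near=np.hypot(X[...,0]-487,X[...,1]+6)
    print(n)
    for nm,lo,hi,r in [("body",136,154,60),("eltop",152,158,60),("all",132,170,60),("tin",51,60,80)]:
        P=X[(near<r)&(X[...,2]>lo)&(X[...,2]<hi)]
        print(nm,len(P),rect(P),P[:,2].max().round(1))
    P=X[(near<35)&(X[...,2]>65)&(X[...,2]<103)]
    if len(P)>30:
        s=least_squares(lambda q:np.hypot(P[:,0]-q[0],P[:,1]-q[1])-25,[487,-6],loss='soft_l1'); print("jar c",s.x.round(1),np.abs(s.fun).mean().round(2))
    P=X[(near<35)&(X[...,2]>109)&(X[...,2]<116)]; (c,rr)=cv2.minEnclosingCircle(P[:,:2].astype(np.float32)); print("lid",np.round(c,1),round(rr,1),np.median(P[:,2]).round(1))
    P=X[(near<110)&(X[...,2]>26)&(X[...,2]<33.5)&(hsv[...,0]<16)&(hsv[...,1]>180)]
    print("case",rect(P))
    allP.append(X[(near<60)&(X[...,2]>128)&(X[...,2]<170)])
P=np.vstack(allP); print("el merged",rect(P))
B=P[(P[:,2]>132)&(P[:,2]<154)]
img=np.full((400,480,3),255,np.uint8)
for q in P[np.argsort(P[:,2])]:
    c=int((q[2]-125)*6); cv2.circle(img,(int((q[0]-440)*4.5),int((40-q[1])*4.5)),2,(255-c,0,c),-1)
cv2.imwrite("pics/el.png",img)
yb=[]
for n in ["wrist0"]:
    f=dict(np.load(n+".npz")); X=wcloud(f); hsv=cv2.cvtColor(f["pixels"],cv2.COLOR_RGB2HSV)
    for nm,(u,v) in dict(y1=(303,87),y2=(420,42)).items(): print(nm,X[v,u].round(0))
    for nm,c,zl,zh,r in [("plinth",(485,-216),12,20,75),("coaster",(474,265),2.5,8,55)]:
        P=X[(np.hypot(X[...,0]-c[0],X[...,1]-c[1])<r)&(X[...,2]>zl)&(X[...,2]<zh)&(hsv[...,1]>60)]; print(nm,rect(P),np.median(P[:,2]).round(1))
    for nm,y in [("short",-135),("long",107)]:
        m=(abs(hsv[...,0].astype(int)-100)<10)&(hsv[...,1]>100)&(abs(X[...,1]-y)<110)&(X[...,0]<700)
        P=X[m&(X[...,2]>25)&(X[...,2]<38)]; print(nm,P[:,:2].min(0).round(1),P[:,:2].max(0).round(1))
        P=X[m&(X[...,2]>9)&(X[...,2]<15)]; print(nm,P[:,:2].min(0).round(1),P[:,:2].max(0).round(1))
E
```

```text
scene0
body 167 [494.3  -7.6  24.6  68.4  72.9] 154.0
eltop 172 [490.8  -6.6  24.6  61.1  73.2] 157.9
all 337 [494.4  -7.6  25.1  68.3  73.7] 162.2
tin 401 [486.8  -4.3  54.   90.5  27.4] 59.9
jar c [482.7  -2.2] 0.96
lid [485.2  -4.1] 24.2 112.8
case [492.9 -16.8  58.1 148.1  27.2]
side0
body 266 [491.4  -6.5  30.3  70.5  73.3] 154.0
eltop 178 [490.   -5.1  28.   59.3  78.9] 158.0
all 442 [491.6  -6.   30.8  70.6  75.2] 161.3
tin 416 [486.4  -3.3  58.4  92.6  27.7] 60.0
jar c [484.5  -0.7] 1.0
lid [483.   -3.1] 25.2 112.5
case [485.7 -15.4  56.  146.3  29.5]
wrist0
body 454 [490.4  -3.2  25.5  71.4  71.4] 154.0
eltop 1162 [489.5  -3.2  23.1  58.7  72. ] 158.0
all 1783 [490.4  -3.2  25.5  71.4  71.4] 162.9
tin 1615 [485.7  -1.2  55.3  90.5  27.4] 59.8
jar c [483.9  -0.6] 0.24
lid [ 4.835e+02 -4.000e-01] 25.0 114.1
case [489.2 -13.1  59.3 150.3  27.1]
wrist1
body 458 [491.5  -3.5  25.5  72.7  71.3] 154.0
eltop 1262 [490.7  -2.8  24.2  59.4  69.5] 158.0
all 1909 [491.5  -3.5  25.5  72.7  71.3] 163.2
tin 1618 [485.6  -1.3  54.6  90.6  27.1] 59.4
jar c [484.1  -0.5] 0.19
lid [483.7  -0.5] 25.0 114.1
case [489.5 -12.7  58.9 149.7  27. ]
el merged [492.2  -6.2  31.4  76.5  73.5]
y1 [342.   3.  28.]
y2 [319. 153.  28.]
plinth [ 484.4 -213.3   84.3   84.5   88.7] 17.1
coaster [474.1 267.7  92.2  89.4  78.9] 6.0
short [ 577.7 -191.1] [655.9 -74.4]
short [ 577.9 -189.7] [698.  -74.3]
long [576.8  21. ] [659.3 199.1]
long [576.8  22.1] [683.4 197.2]
```

View pics/el.png

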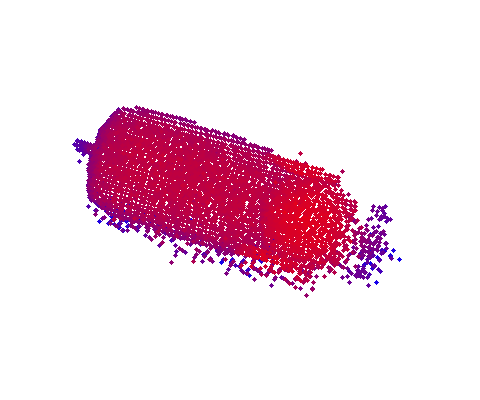

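Merged estimates (averaging the cameras, which disagree by ±1.5 mm): elephant (483,-2) yaw -18.5°, jar (484,-2), tin (486.2,-2.5) and case (489.5,-14.5) yaw 27.2°. Moving the elephant.

```bash
cat >> h.py <<'E'
def pick(bot,xy,z,phi,up=60,clear=70,hi=None):
    R=best(bot,[*xy,z+clear],phi)
    bot.reach([*xy,z+clear],R)
    hit=bot.servo_line([*xy,z],speed=90,contact_N=8)
    print("down hit",hit,bot.current_eef_pos().round(1))
    bot.gripper_to(0.0); bot.dwell(.2)
    print("gap mm",round(85*bot.current_finger_gap(),1),"F",bot.current_gripper_force(),"t",bot.current_time())
    bot.servo_line([*xy,z+up],speed=60)
    print("lifted",round(85*bot.current_finger_gap(),1),"W",np.round(bot.current_wrist_force(),1))
def place(bot,xy,z,phi,hi,contact=3,open_to=1.0):
    R=best(bot,[*xy,z+40],phi); p=bot.current_eef_pos()
    if hi>p[2]+1: bot.servo_line([p[0],p[1],hi],speed=150)
    bot.reach([*xy,hi],R)
    bot.servo_line([*xy,z+8],speed=110); bot.dwell(.2)
    hit=bot.servo_line([*xy,z-4],speed=12,contact_N=contact)
    print("place hit",hit,bot.current_eef_pos().round(1),"expected z",z,"W",np.round(bot.current_wrist_force(),1))
    bot.gripper_to(open_to); bot.dwell(.2)
    bot.servo_line([*xy,z+90],speed=120); print("t",bot.current_time())
E
python3 - <<'E'
from plant import bot
from h import *
pick(bot,(483,-2),123,np.radians(71.5))
place(bot,(484.8,-215),26,np.radians(90),190)
f=bot.grab_frame("wrist"); cv2.imwrite("pics/w2.png",f["pixels"][...,::-1]); np.savez("wrist2.npz",**f)
E
```

```text
down hit False [483.6  -2.2 123.7]
gap mm 25.2 F 61.387213468551636 t 4.1833
lifted 25.0 W [-0.4  0.1 -0.7]
place hit True [ 484.8 -214.9   26.2] expected z 26 W [0.8 0.2 3.5]
t 11.825
```

View pics/w2.png

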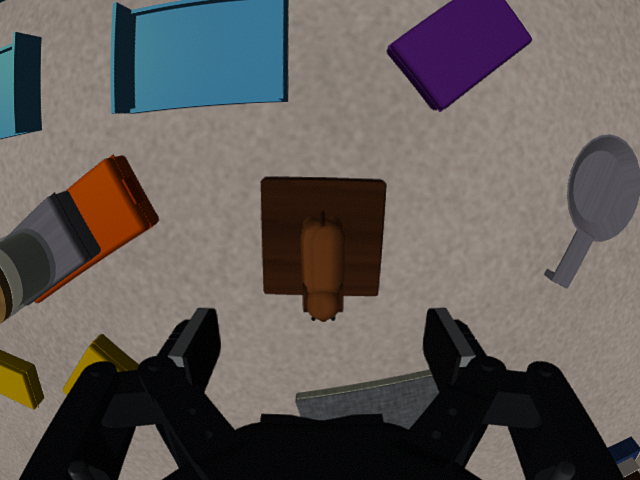

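The elephant stands on the plinth, body at (322,255), plinth centre about (323,237) at base level. Check by cloud, then the jar.

```bash
python3 - <<'E'
from plant import bot
from h import *
f=dict(np.load("wrist2.npz")); X=wcloud(f); hsv=cv2.cvtColor(f["pixels"],cv2.COLOR_RGB2HSV)
n=np.hypot(X[...,0]-485,X[...,1]+215)
P=X[(n<60)&(X[...,2]>54)&(X[...,2]<63)]; print("el",rect(P))
P=X[(n<75)&(X[...,2]>12)&(X[...,2]<20)&(hsv[...,1]>60)]; print("plinth",rect(P))
P=X[(np.hypot(X[...,0]-484,X[...,1]+2)<40)&(X[...,2]>65)&(X[...,2]<103)]
print(rect(P))
pick(bot,(484,-2),64,np.radians(60),clear=90)
place(bot,(474,266.3),13.3,np.radians(90),150)
f=bot.grab_frame("wrist"); cv2.imwrite("pics/w3.png",f["pixels"][...,::-1]); np.savez("wrist3.npz",**f)
X=wcloud(f); hsv=cv2.cvtColor(f["pixels"],cv2.COLOR_RGB2HSV)
n=np.hypot(X[...,0]-474,X[...,1]-266)
P=X[(n<60)&(X[...,2]>58)&(X[...,2]<68)]; print("lid",cv2.minEnclosingCircle(P[:,:2].astype(np.float32)))
P=X[(n<60)&(X[...,2]>2.5)&(X[...,2]<10)&(hsv[...,1]>60)]; print("coaster",cv2.minEnclosingCircle(P[:,:2].astype(np.float32)))
E
```

```text
el [ 477.  -214.4   60.    24.3    0.7]
plinth [ 485.4 -214.    84.2   84.    88.8]
[488.3 -14.   49.6  25.2  19.8]
down hit False [484.6  -2.1  64.7]
gap mm 48.9 F 61.87280058860779 t 15.575
lifted 48.7 W [ 0.2 -0.2 -1.4]
place hit True [473.9 266.3  13.7] expected z 13.3 W [-0.2 -1.4  4.4]
t 21.8333
lid ((472.61492919921875, 266.4703063964844), 25.020160675048828)
coaster ((474.26239013671875, 267.8520202636719), 46.204627990722656)
```

View pics/w3.png

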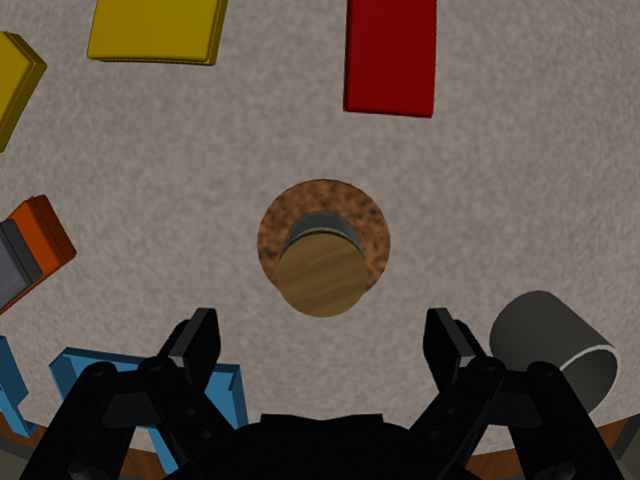

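Jar stands in the middle of the coaster (lid (322,273) leaning only by perspective; centre within 2 mm). Next the tin, after a fresh look from above.

```bash
python3 - <<'E'
from plant import bot
from h import *
p=[486,-3,230]; bot.reach(p,best(bot,p,np.radians(27.2)))
f=bot.grab_frame("wrist"); X=wcloud(f); hsv=cv2.cvtColor(f["pixels"],cv2.COLOR_RGB2HSV); cv2.imwrite("pics/w4.png",f["pixels"][...,::-1])
n=np.hypot(X[...,0]-486,X[...,1]+3)
P=X[(n<80)&(X[...,2]>51)&(X[...,2]<61)]; r=rect(P); print("tin",r,np.median(P[:,2]))
P=X[(n<110)&(X[...,2]>26)&(X[...,2]<34)&(hsv[...,0]<16)&(hsv[...,1]>180)]; print("case",rect(P))
assert abs(r[0]-486)<4 and abs(r[1]+3)<4
xy=((486.2+r[0])/2,(-2.5+r[1])/2)
pick(bot,xy,40,np.radians(27.2),clear=60)
f=bot.grab_frame("side"); cv2.imwrite("pics/s4.png",cv2.resize(f["pixels"][150:330,220:480,::-1],None,fx=3,fy=3))
E
```

```text
tin [485.6  -0.8  54.7  90.1  27.3] 56.99211491609671
case [489.4 -11.6  59.1 149.   26.9]
down hit False [486.6  -1.8  40.7]
gap mm 52.4 F 63.90107274055481 t 25.075
lifted 52.3 W [ 0.1 -0.3 -0.4]
```

View pics/s4.png

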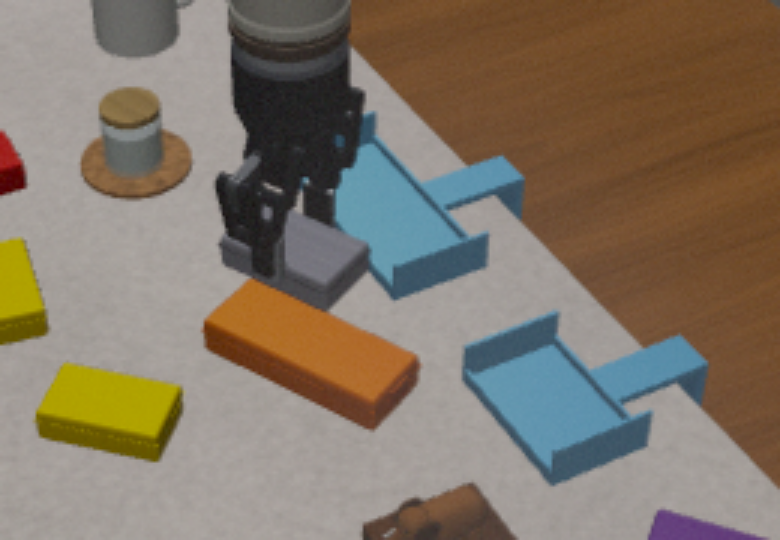

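The tin hangs level in the gripper (290,250), clear of the case. Place it.

```bash
python3 - <<'E'
from plant import bot
from h import *
place(bot,(617,-134.3),14,0.0,125)
f=bot.grab_frame("wrist"); X=wcloud(f); hsv=cv2.cvtColor(f["pixels"],cv2.COLOR_RGB2HSV); cv2.imwrite("pics/w5.png",f["pixels"][...,::-1])
n=np.hypot(X[...,0]-617,X[...,1]+134)
P=X[(n<62)&(X[...,2]>20)&(hsv[...,1]<70)&(X[...,2]<45)]; print("tin",rect(P),np.percentile(P[:,2],[5,50,95]).round(1))
P=X[(n<80)&(hsv[...,1]>100)&(X[...,2]>25)&(X[...,2]<40)]; print("walls",rect(P),P[:,2].max().round(1))
E
```

```text
place hit True [ 617.  -134.3   15. ] expected z 14 W [-1.2  0.1  4.6]
t 30.825
tin [ 6.161e+02 -1.400e+02  5.330e+01  1.038e+02  1.000e-01] [29.6 31.  32.1]
walls [ 618.  -133.1   77.7  116.9    0. ] 37.1
```

View pics/w5.png

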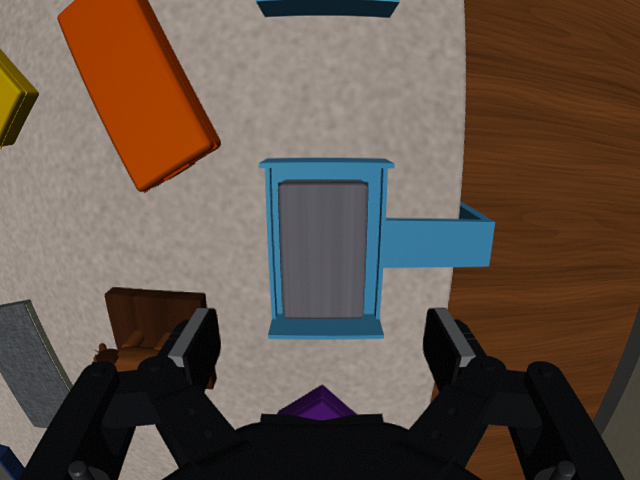

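The tin lies flat and centred in the short tray (323,250), top at 31. Now the case.

```bash
python3 - <<'E'
from plant import bot
from h import *
p=[489,-13,220]; bot.reach(p,best(bot,p,np.radians(27)))
f=bot.grab_frame("wrist"); X=wcloud(f); hsv=cv2.cvtColor(f["pixels"],cv2.COLOR_RGB2HSV)
P=X[(np.hypot(X[...,0]-489,X[...,1]+13)<110)&(X[...,2]>26)&(X[...,2]<34)&(hsv[...,0]<16)&(hsv[...,1]>180)]; r=rect(P); print("case",r,np.median(P[:,2]))
assert abs(r[0]-489)<4 and abs(r[1]+12)<4 and abs(r[4]-27)<3
pick(bot,(r[0],r[1]-1.3),10,np.radians(r[4]),clear=60)
place(bot,(618.5,108.7),14,0.0,110)
f=bot.grab_frame("wrist"); X=wcloud(f); hsv=cv2.cvtColor(f["pixels"],cv2.COLOR_RGB2HSV); cv2.imwrite("pics/w6.png",f["pixels"][...,::-1])
n=np.hypot(X[...,0]-618,X[...,1]-108)
P=X[(n<100)&(X[...,2]>30)&(X[...,2]<45)&(hsv[...,0]<16)&(hsv[...,1]>180)]; print("case",rect(P),np.percentile(P[:,2],[5,50,95]).round(1))
P=X[(n<110)&(hsv[...,1]>100)&(abs(hsv[...,0].astype(int)-100)<10)&(X[...,2]>25)&(X[...,2]<40)]; print("walls",rect(P))
p=bot.current_eef_pos(); bot.servo_line([p[0]-120,p[1],240]); bot.dwell(.3)
f=bot.grab_frame("scene"); cv2.imwrite("pics/s6.png",f["pixels"][...,::-1]); 
f=bot.grab_frame("side"); cv2.imwrite("pics/s7.png",f["pixels"][...,::-1]); print(bot.current_time())
E
```

```text
case [489.8 -12.2  59.  149.2  27. ] 31.001926798481016
down hit False [490.4 -13.7  10.6]
gap mm 58.5 F 65.43772101402283 t 33.8083
lifted 58.5 W [-0.2 -0.2 -1.2]
place hit True [618.4 108.7  15.1] expected z 14 W [-1.3  0.2  4.6]
t 39.3917
case [617.6 110.5 149.   59.1  89.9] [33.7 35.  36.1]
walls [618.8 109.8 178.5  81.6  89.9]
41.2083
```

View pics/w6.png

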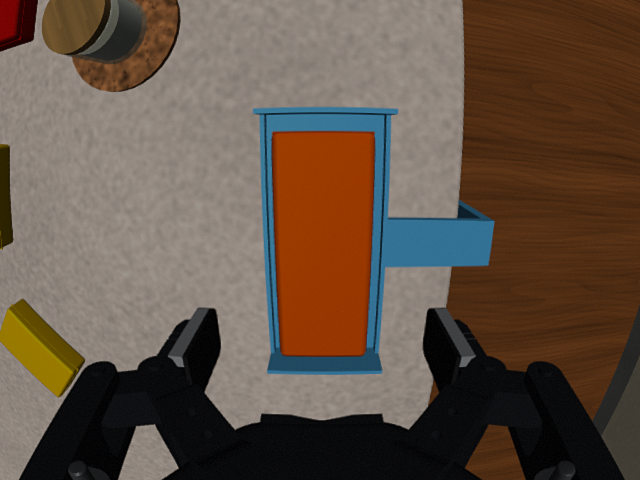

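View pics/s7.png

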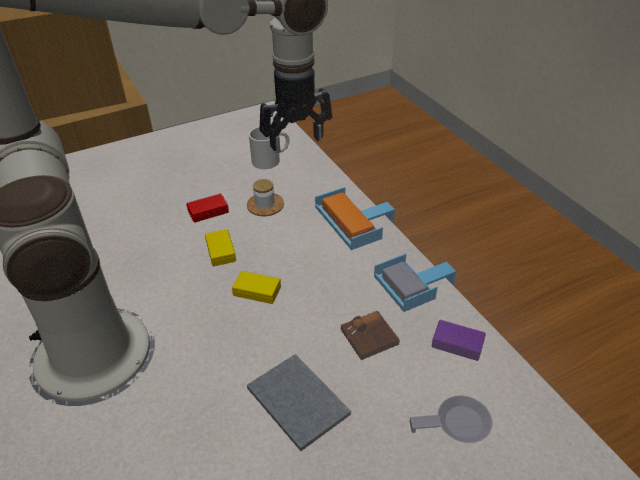

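Case is flat in the long tray (323,245), tin and jar fine; but the elephant at (368,325) looks low, as if on its side. Zooming in.

```bash
python3 - <<'E'
from plant import bot
from h import *
p=[485,-190,300]; bot.reach(p,best(bot,p,np.radians(90)))
f=bot.grab_frame("wrist"); X=wcloud(f); np.savez("wrist7.npz",**f)
n=np.hypot(X[...,0]-485,X[...,1]+215)
P=X[(n<70)&(X[...,2]>24)]; print(rect(P),P[:,2].max(),np.median(P[:,2]))
a=f["pixels"]; s=cv2.imread("pics/w5.png")[270:430,60:240,::-1]; s6=cv2.imread("pics/s7.png")[300:370,320:420,::-1]
vs,us=np.where(n<75); c=a[max(vs.min()-5,0):vs.max()+5,max(us.min()-5,0):us.max()+5]
print(us.min(),vs.min())
cv2.imwrite("pics/el7.png",np.hstack([cv2.resize(x,(400,400),interpolation=2) for x in (c,s6)])[...,::-1])
E
```

```text
[ 476.4 -200.4  115.9   73.7   75. ] 410.8373761947155 382.7746553441217
149 129
```

View pics/el7.png

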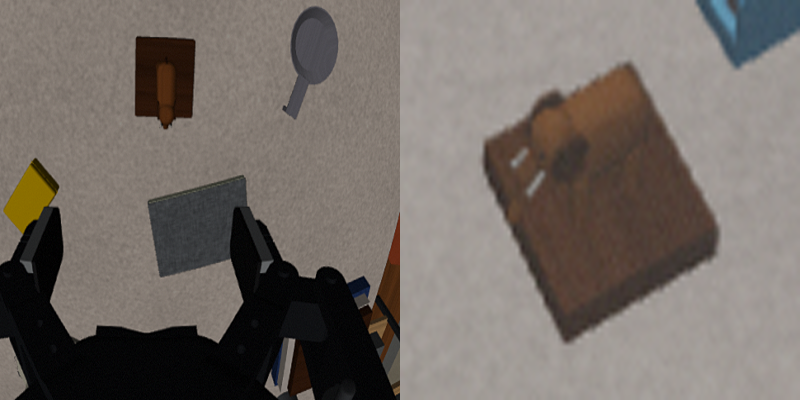

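It is standing (head and tusks facing the robot). A numeric height check, then hand in.

```bash
python3 - <<'E'
from plant import bot
from h import *
def chk(f,X):
    n=np.hypot(X[...,0]-485,X[...,1]+215)
    P=X[(n<60)&(X[...,2]>52)&(X[...,2]<75)]; print("el top",len(P),rect(P),P[:,2].max().round(1)); return len(P),P[:,2].max()
f=dict(np.load("wrist7.npz")); a=chk(f,wcloud(f))
f=bot.grab_frame("side"); chk(f,cloud(f))
if a[0]>100 and a[1]>58: print(bot.close_job(), bot.current_time())
E
```

```text
el top 1201 [ 475.2 -214.5   64.7   25.     0.5] 65.7
el top 330 [ 475.7 -216.6   27.8   59.4   87.9] 66.7
the job is handed in; nothing more can be done
the job is handed in; nothing more can be done
```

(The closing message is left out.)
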